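# Slide the long dowel home in the V-groove cradle

## Robot

A 6-joint arm with a two-finger parallel gripper is mounted at the origin on a cart in front of the work surface, level with it; the furniture and walls round the work are solid. World frame = base frame: x ahead of the robot, y to its left, z up, the work surface at z = 0. Lengths are in m, angles in rad, forces in N, time in s.
With the tool pointing down it reaches from about 0.35 to 0.775 m from the base axis. Payload 7.3 kg.
Tool frame: the origin (TCP) lies at the very end of the fingers, on their centre line; the grasp point (between the pads) lies 19 mm behind it; z points along the fingers, y is the line along which they close (so a half turn about z gives the same grasp; the last joint's range is limited). The gripper opens to 92 mm and grips with 3 to 60 N. Pads are 19 mm wide; open, the fingers measure 130 mm over their backs; the gripper's body (75 mm by 190 mm) begins 47 mm behind the grasp point.
Start: joints at [-1.41, 0.342, 1.524, -0, 1.275, -0.146], TCP at [0.159, -0.5, 0.227] pointing down, gripper open.
Joint ranges: [-2.53, 2.53], [-0.77, 2.02], [0.04, 2.7], [-1, 4.14], [0.28, 2.66], [-3.11, 3.11]. Speed limits (rad/s): [2.57, 2.57, 3.14, 3.14, 3.14, 3.14].

## Interface

Orientations are given as [roll, pitch, yaw] about the fixed x, y, z axes, in that order (R = Rz(yaw) Ry(pitch) Rx(roll)).
In Python, from cell import robot, read_camera, get_calibration gives the robot as it stands. The module is installed in compiled form; this text tells all that it offers.
- The arm moves only by the tool send_rows, never from a script. Its argument "plan" is a list of rows, each a list of 2 entries, a list of its own where there are three numbers: the shift along the tool's x, y, z as a fraction of full scale, then the turn, a rotation vector about the tool's x, y, z as a fraction of full scale. A call has exactly 10 rows; each row shifts and turns the commanded pose from where the row before left it, along the tool's axes as they then stand; what a row does not reach is not made up. Full scale, the value 1, is 0.025 m for a shift and 90 degrees for a turn. A row lasts 1/8 s, in which the tool goes at most 62.5 mm and 10.7 degrees, less where a joint would pass 70% of its speed; a pose out of reach is approached as far as the arm can. A call with a number of a shift or a turn outside -1 to 1 is refused whole. A call with a gripper value outside its range is refused whole. "gripper" is the opening, from -1 (shut) to 1 (fully open), so that 0 is half open, set as the call begins (left out, the last holds). The fingers move at their own pace and stop on an object; "force" is the grip in N (left out, the last holds). Time passes only in rows, so rows that do not move let the fingers close, or fill a call up. It gives the time, the measured TCP pose, the force, the opening and the grip force at its end, in the units of the state.
- robot.observe(): the state, without advancing time (a new reading comes with each control period).
- read_camera(name): name is "side" or "top"; returns (picture, depth): 480x640x3 uint8, blue, green, red; 480x640 float32, m along the optical axis (not along the pixel's ray), 0 where there is no reading.
- get_calibration(name): a dict with "intrinsics" (3x3 intrinsics, pixels), "rvec" (rotation vector, rad) and "tvec" (3), from world to camera coordinates, as OpenCV has them. Camera axes: x right, y down, z forward; pixel columns grow to the right and rows downward; lengths in m; the calibration is good to about 2 mm. A picture is of the moment at which its call begins. get_calibration takes no time and is no camera call.
- robot.hand_in(): hands the job in; it is judged then, once.
The state is a dict: "time": time; "qpos": joint angles; "qvel": joint speeds; "joint_efforts": joint torques, N m; "tool_pos": TCP position; "tool_rot": TCP orientation; "contact_force": force on the tool from outside, world axes, zero at the start; "torque": the same for the moment, N m; "opening": finger opening in m; "grip_force": force on a finger pad.
Only numpy, scipy, OpenCV 4.12 (cv2) and the standard library are available. Lean on these libraries where they do the work, as an engineer would, in place of code of your own. Each camera call takes 0.05 s, during which the arm holds its last target. There are 200 camera calls.

## Task

The wooden cradle has two V-grooves with a round dowel lying in each, and a raised end stop across one end. Push the longer dowel along its groove until its end touches the end stop, without lifting it out of the groove, and leave it lying there; leave the short dowel where it is.

Things in the scene. Friction and masses are not known exactly. Their poses are not given: they have to be found in the camera images.
- cradle: Fixed wooden cradle with two parallel V-grooves, 306 x 150 mm; flat top 27 mm above the table. Origin: on the table surface, under the middle. x runs along the grooves towards the end stop, y across, z up. Groove centre lines at y = -37.5 and +37.5 mm, from the open end at x = -150 mm to the stop's face at x = +140 mm. Each groove is 90 degrees, 26 mm wide at the top, 13 mm deep. Either dowel may lie in either groove.
- end_stop: Wooden fence fixed across both grooves at one end of the cradle: 18 mm thick along x, 150 mm wide, its top 55 mm above the table. Origin: on the table surface, under its middle; axes as the cradle's. The face that the dowels meet lies at x = -9 mm. Rigid.
- long_dowel: The longer round wooden dowel, 30 mm diameter, 180 mm long, about 0.1 kg, loose in one of the grooves with 60 to 110 mm between its end and the stop. Origin: its centre, on its axis; x runs along its length (the dowel may roll about it). Lying in the groove its axis is 35 mm and its top 50 mm above the table, so 23 mm of it stands above the cradle's top and its back end can be pushed from there. It slides freely (friction about 1 N).
- short_dowel: The shorter round wooden dowel, 30 mm diameter, 100 mm long, loose in the other groove; not to be moved. Origin: its centre; x along its length.

How it is judged:
By the outcome, as a careful person would: the job done as asked, in the order asked, and still so for the second after the job is handed in, with the robot touching nothing.
It also fails if it takes over 32 s, if anything falls off the work surface, if the arm or the gripper's body presses on something with over 40 N, if the wrist force passes 120 N, or if a joint passes its speed limit or range.

## Working session

There is one attempt and no reset: what is moved stays moved. The work goes in short steps, Python scripts to look and compute and a tool call to move; the robot and the scene stay as the last step left them, time stands still between calls to the robot, and variables do not carry over. Pictures are saved under pics/ and viewed, at most 10 in all, crops included, and the job is handed in when it is done.

Besides the shell and the picture viewer there is one more tool, called after "Emit:" as a command line: name --argument value ..., lists and objects as JSON in quotes. send_rows: Moves the arm, as the interface text tells. Shift numbers are shares of 0.025 m and turn numbers shares of 90 degrees, none past 1 either way. Its arguments: {"type":"object","properties":{"plan":{"type":"array"},"gripper":{"type":"number"},"force":{"type":"number"}},"required":["plan"]}

```bash
mkdir -p pics
cat > h.py <<'E'
import numpy as np,cv2
from cell import robot,read_camera,get_calibration
def world(name,u,v,d):
    c=get_calibration(name);K=np.array(c["intrinsics"]);R=cv2.Rodrigues(np.array(c["rvec"],float))[0]
    t=np.array(c["tvec"],float).ravel()
    return R.T@(d*np.linalg.inv(K)@[u,v,1]-t)
def onplane(name,u,v,z):
    a=world(name,u,v,0.);b=world(name,u,v,1.);return a+(b-a)*(z-a[2])/(b[2]-a[2])
E
python3 - <<'E'
from h import *
for n in("top","side"):
    p,d=read_camera(n);cv2.imwrite(f"pics/{n}0.png",p);np.save(f"{n}0.npy",d)
s=robot.observe();print(s["time"],s["tool_pos"],s["tool_rot"],s["opening"])
E
```

```text
0.1 [ 0.15851481 -0.50012121  0.22611522] [-3.14023549e+00 -2.09113602e-04  3.06769189e-01] 0.09210737420837388
```

View pics/top0.png

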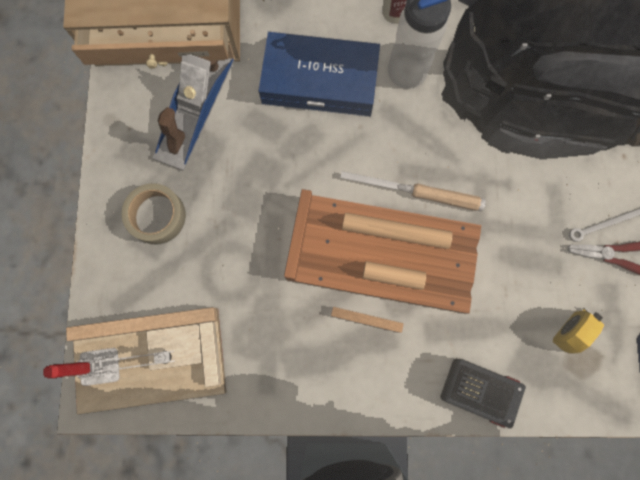

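View pics/side0.png

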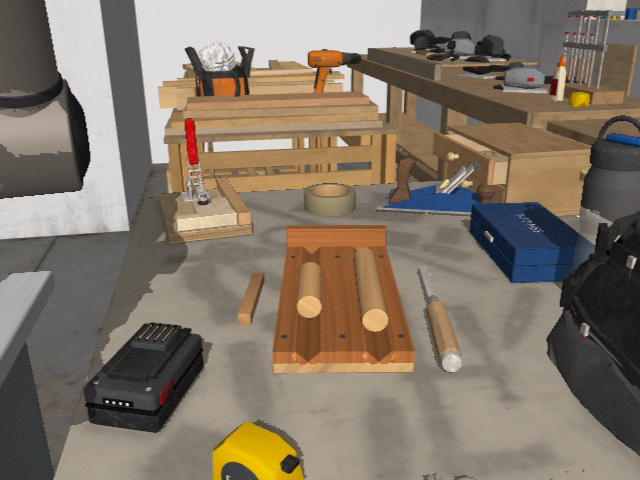

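The stop is at the left in the top picture, about (300,236). The long dowel lies in the far groove from about (343,225) to (452,240), and the short one in the near groove from about (365,271) to (426,279). I'll enlarge the cradle and measure.

Run:
```python
from h import *
p=cv2.imread("pics/top0.png");cv2.imwrite("pics/crop0.png",cv2.resize(p[180:320,280:490],None,fx=3.8,fy=3.8,interpolation=cv2.INTER_CUBIC))
d=np.load("top0.npy")
for n,u,v,z in[("back",452,240,.05),("front",343,225,.05),("short f",365,271,.05),("short b",426,279,.05),("stop a",306,191,.055),("stop b",292,279,.055),("open a",481,226,.027),("open b",469,311,.027)]:
    print(n,onplane("top",u,v,z).round(4))
for u,v in[(400,232),(395,275),(400,254),(300,236),(520,290),(450,196)]: print(u,v,world("top",u,v,d[v,u]).round(4))
```

```text
back [ 0.5637 -0.14    0.05  ]
front [0.5885 0.0376 0.05  ]
short f [0.5124 0.0024 0.05  ]
short b [ 0.4997 -0.0956  0.05  ]
stop a [0.645  0.0987 0.055 ]
stop b [0.4985 0.1199 0.055 ]
open a [ 0.5923 -0.1952  0.027 ]
open b [ 0.4502 -0.1682  0.027 ]
400 232 [ 0.5773 -0.0559  0.048 ]
395 275 [ 0.5061 -0.0459  0.0496]
400 254 [ 0.5444 -0.0581  0.0264]
300 236 [0.5688 0.1078 0.0558]
520 290 [ 0.4872 -0.2622  0.0025]
450 196 [ 0.6448 -0.1456  0.026 ]
```

View pics/crop0.png

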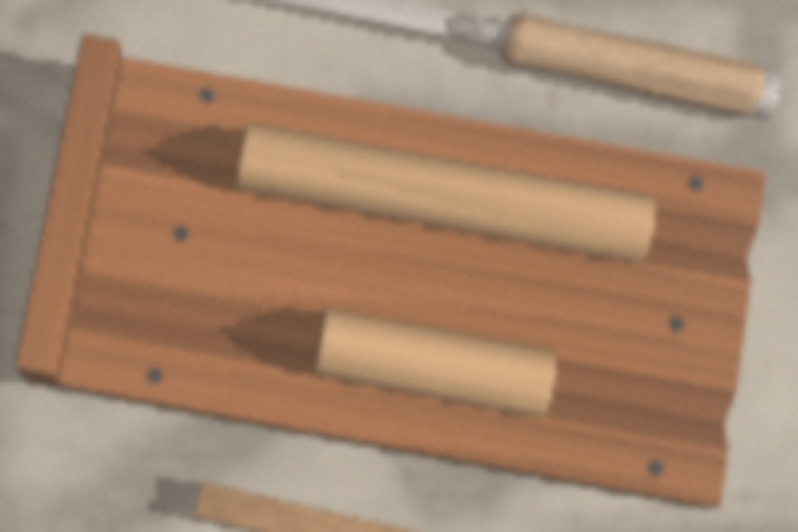

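Run:
```python
from h import *
q=lambda a,b,z: onplane("top",280+a/3.8,180+b/3.8,z)
f=(q(245,127,.04)+q(240,188,.04))/2;b=(q(657,198,.04)+q(643,262,.04))/2
s1=q(119,42,.055);s2=q(60,383,.055)
w=(s1-s2)[:2];w/=np.linalg.norm(w);u=np.array([-w[1],w[0]])
print(f,b,s1,s2,"u",u,"yaw",np.arctan2(u[1],u[0]),"dowel yaw",np.arctan2(*(f-b)[[1,0]]),np.linalg.norm(f-b))
print("gap",(s1-f)[:2]@u)
```

```text
[0.59689987 0.03587394 0.04      ] [ 0.56484446 -0.14080299  0.04      ] [0.64492491 0.08992893 0.055     ] [0.4956615  0.11380224 0.055     ] u [0.15793349 0.98744975] yaw 1.4121987972526386 dowel yaw 1.3913135778040369 0.17956137340073566
gap 0.060961352155586505
```

Emit:
send_rows --plan '[[[0, 0, 0], [0, 0, -0.102]], [[0, 0, 0], [0, 0, -0.102]], [[0, 0, 0], [0, 0, -0.102]], [[0, 0, 0], [0, 0, -0.102]], [[0, 0, 0], [0, 0, -0.102]], [[0, 0, 0], [0, 0, -0.102]], [[0, 0, 0], [0, 0, -0.102]], [[0, 0, 0], [0, 0, 0]], [[0, 0, 0], [0, 0, 0]], [[0, 0, 0], [0, 0, 0]]]' --gripper -1

```text
time: 1.35
tool_pos: [0.1586, -0.5004, 0.2266]
tool_rot: [-3.142, -0.0, 1.427]
contact_force: [0.1, -0.0, 1.7]
opening: 0.001
grip_force: 0.0
```

Emit:
send_rows --plan '[[[0, 0, 0], [0, 0, 0.01]], [[0.5, 0.45, 0], [0, 0, 0]], [[0.95, 0.86, 0], [0, 0, 0]], [[0.95, 0.86, 0], [0, 0, 0]], [[0.95, 0.86, 0], [0, 0, 0]], [[0.95, 0.86, 0], [0, 0, 0]], [[0.95, 0.86, 0], [0, 0, 0]], [[0.95, 0.86, 0], [0, 0, 0]], [[0.95, 0.86, 0], [0, 0, 0]], [[0.95, 0.86, 0], [0, 0, 0]]]'

```text
time: 2.6
tool_pos: [0.3726, -0.3276, 0.2269]
tool_rot: [3.141, -0.0, 1.413]
contact_force: [0.4, 0.2, 0.8]
opening: 0.0005
grip_force: 0.0
```

Emit:
send_rows --plan '[[[0.95, 0.86, 0], [0, 0, 0]], [[0.95, 0.86, 0], [0, 0, 0]], [[0.95, 0.86, 0], [0, 0, 0]], [[0.95, 0.86, 0], [0, 0, 0]], [[0.95, 0.86, 0], [0, 0, 0]], [[0.95, 0.86, 0], [0, 0, 0]], [[0.95, 0.86, 0], [0, 0, 0]], [[0.4, 0.4, 0], [0, 0, 0]], [[0, 0, 0], [0, 0, 0]], [[0, 0, 0], [0, 0, 0]]]'

```text
time: 3.85
tool_pos: [0.557, -0.1811, 0.2267]
tool_rot: [-3.141, 0.0, 1.412]
contact_force: [-0.1, 0.0, -0.2]
opening: 0.0003
grip_force: 0.0
```

Emit:
send_rows --plan '[[[0, 0, 0.9], [0, 0, 0]], [[0, 0, 0.9], [0, 0, 0]], [[0, 0, 0.9], [0, 0, 0]], [[0, 0, 0.9], [0, 0, 0]], [[0, 0, 0.9], [0, 0, 0]], [[0, 0, 0.9], [0, 0, 0]], [[0, 0, 0.9], [0, 0, 0]], [[0, 0, 0.7], [0, 0, 0]], [[0, 0, 0.4], [0, 0, 0]], [[0, 0, 0], [0, 0, 0]]]'

```text
time: 5.1
tool_pos: [0.5573, -0.1808, 0.0413]
tool_rot: [-3.141, -0.0, 1.412]
contact_force: [-0.2, -0.1, 0.1]
opening: 0.0006
grip_force: 0.0
```

Run:
```python
from h import *
a,_=read_camera("top");b,_=read_camera("side")
o=[cv2.resize(i,(400,400),interpolation=cv2.INTER_CUBIC) for i in (a[120:330,290:500],b[200:400,220:420])]
cv2.imwrite("pics/c1.png",np.hstack(o));s=robot.observe();print(s["tool_pos"],s["contact_force"])
```

```text
[ 0.55809772 -0.18091396  0.04236068] [1.04468836 0.72890848 0.31525405]
```

View pics/c1.png

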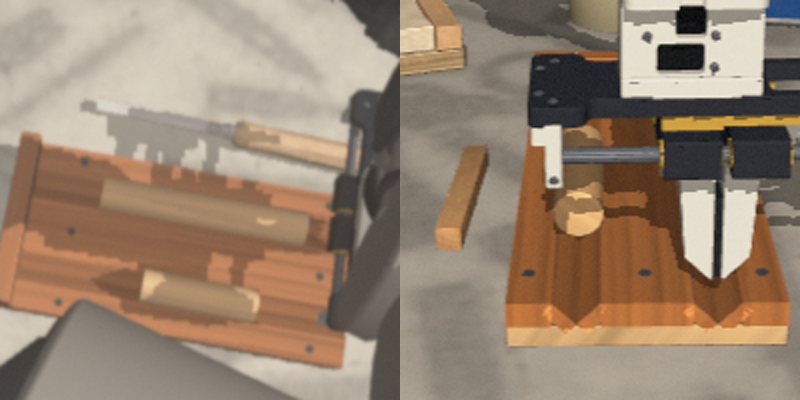

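The crop shows the closed tips (717,278) centred on the long dowel's groove (717,315), clear behind the dowel. Now I'll lower slightly and push.

Emit:
send_rows --plan '[[[0, 0, 0.32], [0, 0, 0]], [[0.2, 0, 0], [0, 0, 0]], [[0.3, 0, 0], [0, 0, 0]], [[0.3, 0, 0], [0, 0, 0]], [[0.3, 0, 0], [0, 0, 0]], [[0.3, 0, 0], [0, 0, 0]], [[0.3, 0, 0], [0, 0, 0]], [[0.3, 0, 0], [0, 0, 0]], [[0.3, 0, 0], [0, 0, 0]], [[0.2, 0, 0], [0, 0, 0]]]'

```text
time: 6.45
tool_pos: [0.5677, -0.1185, 0.0338]
tool_rot: [3.141, 0.0, 1.413]
contact_force: [1.1, -2.3, 1.5]
opening: 0.0006
grip_force: 0.9
```

Run:
```python
from h import *
a,_=read_camera("top");b,_=read_camera("side")
o=[cv2.resize(i,(400,400),interpolation=cv2.INTER_CUBIC) for i in (a[180:290,290:400],b[200:400,220:420])]
cv2.imwrite("pics/c2.png",np.hstack(o));s=robot.observe();print(s["tool_pos"],s["contact_force"])
```

```text
[ 0.56738992 -0.11814341  0.03361061] [ 0.74882262 -0.28726513 -0.38212774]
```

View pics/c2.png

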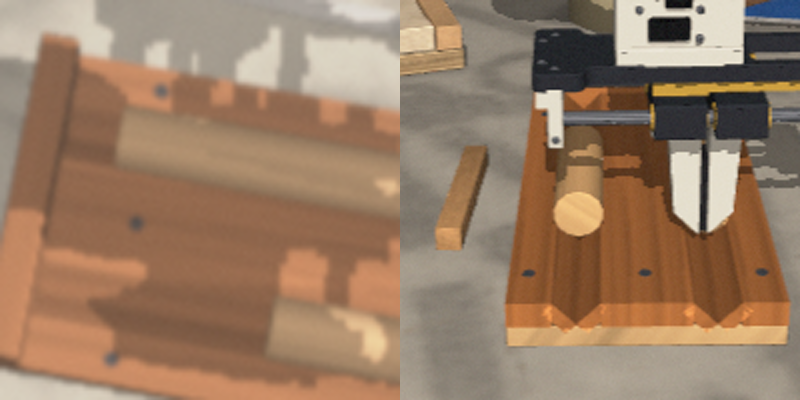

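The front end is at about (322,218), and the stop's edge is near (307,214), roughly 25 mm away. I'll push 22 mm, then creep.

Emit:
send_rows --plan '[[[0.2, 0, 0], [0, 0, 0]], [[0.2, 0, 0], [0, 0, 0]], [[0.2, 0, 0], [0, 0, 0]], [[0.1, 0, 0], [0, 0, 0]], [[0.04, 0, 0], [0, 0, 0]], [[0.04, 0, 0], [0, 0, 0]], [[0.04, 0, 0], [0, 0, 0]], [[0.04, 0, 0], [0, 0, 0]], [[0.04, 0, 0], [0, 0, 0]], [[0, 0, 0], [0, 0, 0]]]'

```text
time: 7.8
tool_pos: [0.5711, -0.0966, 0.0337]
tool_rot: [3.142, 0.0, 1.413]
contact_force: [-0.1, -0.7, 0.5]
opening: 0.0003
grip_force: 0.2
```

Emit:
send_rows --plan '[[[0.04, 0, 0], [0, 0, 0]], [[0.04, 0, 0], [0, 0, 0]], [[0.04, 0, 0], [0, 0, 0]], [[0.04, 0, 0], [0, 0, 0]], [[0, 0, 0], [0, 0, 0]], [[0, 0, 0], [0, 0, 0]], [[0, 0, 0], [0, 0, 0]], [[0, 0, 0], [0, 0, 0]], [[0, 0, 0], [0, 0, 0]], [[0, 0, 0], [0, 0, 0]]]'

```text
time: 9.05
tool_pos: [0.5716, -0.0935, 0.0337]
tool_rot: [3.142, 0.001, 1.413]
contact_force: [-1.5, -4.8, -0.3]
opening: 0.0005
grip_force: 2.6
```

Emit:
send_rows --plan '[[[0.03, 0, 0], [0, 0, 0]], [[0, 0, 0], [0, 0, 0]], [[0.03, 0, 0], [0, 0, 0]], [[0, 0, 0], [0, 0, 0]], [[0, 0, 0], [0, 0, 0]], [[0, 0, 0], [0, 0, 0]], [[0, 0, 0], [0, 0, 0]], [[0, 0, 0], [0, 0, 0]], [[0, 0, 0], [0, 0, 0]], [[0, 0, 0], [0, 0, 0]]]'

```text
time: 10.3
tool_pos: [0.5718, -0.0934, 0.0338]
tool_rot: [3.141, 0.003, 1.413]
contact_force: [-2.7, -11.3, -0.7]
opening: 0.0
grip_force: 5.6
```

Run:
```python
from h import *
a,_=read_camera("top");b,_=read_camera("side")
o=[cv2.resize(i,(400,400),interpolation=cv2.INTER_CUBIC) for i in (a[180:290,290:400],b[200:400,220:420])]
cv2.imwrite("pics/c3.png",np.hstack(o));s=robot.observe();print(s["tool_pos"],s["contact_force"])
```

```text
[ 0.57177577 -0.09338027  0.03380381] [ -2.49943531 -12.18271088   0.1641663 ]
```

View pics/c3.png

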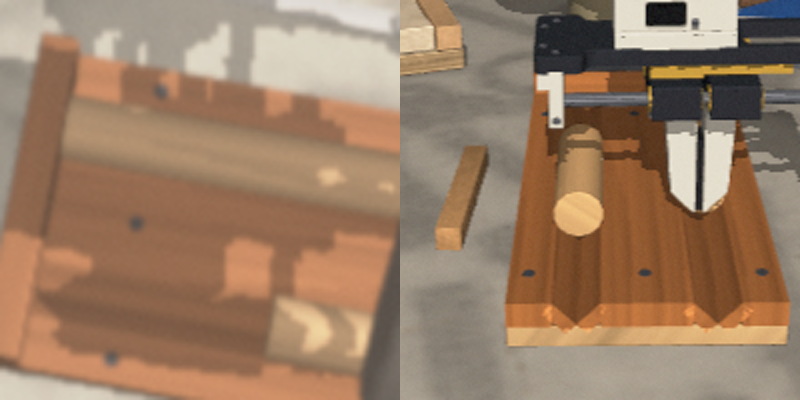

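The dowel's end meets the stop at crop (65,130), and the push force is building up with no motion, so it is seated. I'll back off slowly, then lift.

Emit:
send_rows --plan '[[[-0.04, 0, 0], [0, 0, 0]], [[-0.04, 0, 0], [0, 0, 0]], [[-0.1, 0, 0], [0, 0, 0]], [[-0.3, 0, 0], [0, 0, 0]], [[-0.6, 0, 0], [0, 0, 0]], [[-0.6, 0, 0], [0, 0, 0]], [[0, 0, -0.6], [0, 0, 0]], [[0, 0, -0.9], [0, 0, 0]], [[0, 0, -0.9], [0, 0, 0]], [[0, 0, -0.9], [0, 0, 0]]]'

```text
time: 11.65
tool_pos: [0.5655, -0.1327, 0.1181]
tool_rot: [3.141, 0.0, 1.412]
contact_force: [-0.1, -0.5, -0.2]
opening: 0.0006
grip_force: 0.0
```

Emit:
send_rows --plan '[[[-0.9, 0, -0.9], [0, 0, 0]], [[-0.9, 0, -0.9], [0, 0, 0]], [[-0.9, 0, -0.9], [0, 0, 0]], [[-0.9, 0, 0], [0, 0, 0]], [[-0.9, 0, 0], [0, 0, 0]], [[-0.9, 0, 0], [0, 0, 0]], [[-0.9, 0, 0], [0, 0, 0]], [[-0.5, 0, 0], [0, 0, 0]], [[0, 0, 0], [0, 0, 0]], [[0, 0, 0], [0, 0, 0]]]'

```text
time: 12.9
tool_pos: [0.5386, -0.3, 0.1836]
tool_rot: [-3.141, -0.0, 1.413]
contact_force: [-0.2, -0.3, -1.0]
opening: 0.0004
grip_force: 0.0
```

Run:
```python
from h import *
a,_=read_camera("top");b,_=read_camera("side")
o=[cv2.resize(i,(400,400),interpolation=cv2.INTER_CUBIC) for i in (a[180:320,290:430],b[200:400,220:420])]
cv2.imwrite("pics/c4.png",np.hstack(o));s=robot.observe();print(s["time"],s["tool_pos"],s["contact_force"])
```

```text
13.0 [ 0.53877878 -0.29981426  0.18381293] [ 0.07898233 -0.24994973 -0.15324031]
```

View pics/c4.png

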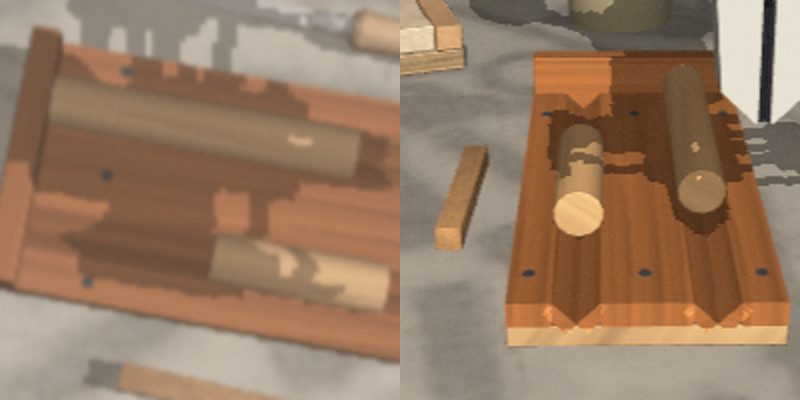

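The long dowel lies in its groove with its end at the stop (crop (52,100)). The short dowel hasn't moved, and the arm is clear of everything.

```bash
python3 -c "
from cell import robot
print(robot.hand_in())"
```

```text
the job is handed in; nothing more can be done
None
```

The long dowel was pushed along its groove until it touched the end stop and left lying there; the short dowel stayed where it was, and I handed the job in at about 13 s of the 32 s allowed (no verdict was returned).

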